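Open the drive box of an ink grinder

TASK

Open the ink grinder's drive box: loosen both wing thumbscrews that hold its metal cover, one after the other, by turning each anticlockwise (seen from above) as far as it goes. Then lift the cover straight up off the box by its handle, and lay it gently, handle up and squarely lined up, in the middle of the bare wooden board. Leave the screws loosened.

Things in the scene. Friction and masses are not known exactly. Their poses are not given: they have to be found in the camera images.
- cover_handle (a point): Middle of the black bar handle (50 mm along y, 12 thick in x; 6 mm below to 10 above this point) on the bare metal cover, 120 (x) x 250 (y) x 4 mm, 0.25-0.5 kg, upper face 26 mm below this point, z up. It lies loose in the top of the grey box (144 x 274 mm, rim 1 mm above cover, black basin at +x). Screws stand through slots in it, at y +100 mm (screw_left) and -100 mm (screw_right).
- screw_left (a joint): Turn of the captive steel wing thumbscrew at the cover's y +100 mm: 0 tight to 1.4 rad loose (stops), anticlockwise from above; light friction, stays where left, never rises. Upright blade 40 mm long, 10 thick, 4 to 36 mm above the cover's face, lying at (value - 1.4 rad) from cover x. The cover (slot 54 mm in x, 28 in y) passes it only when near 1.4.
- screw_right (a joint): The same for the thumbscrew at the cover's y -100 mm. Both start between 0 and 0.12 rad, blade nearly along the cover's length; loosened, the blade lies across it. The screws stay in the box.
- board_top (a point): Middle of the upper face of the bare light wooden board, 180 (x) x 310 (y) x 10 mm, fixed flat on the table to the left or right of the grinder. Its y axis is its long side, z up; upper face 10 mm above the table.

How it is judged:
On the way, in this order (a step that is already met when the one before it is completed fails the run):
1. one thumbscrew is loosened while the cover still lies in the box (value of joint any of screw_left, screw_right above 1.2 rad and height (world z) of cover_handle below 0.12 m), for 0.1 s.
2. both thumbscrews are loosened while the cover still lies in the box (value of joint each of screw_left, screw_right above 1.2 rad and height (world z) of cover_handle below 0.12 m), for 0.1 s.
3. the cover is lifted clear above the screws (height (world z) of cover_handle above 0.15 m), for 0.1 s.
At the end, for the whole second after the job is handed in: Both thumbscrews are loosened (beyond 1.2 of 1.4 rad); the cover lies flat on the board, handle up (tilt under 5 degrees), its centre within 30 mm of the board's middle, its long side within 15 degrees of the board's (either way round), at rest (value of joint each of screw_left, screw_right above 1.2 rad and horizontal distance between cover_handle and board_top below 0.03 m and angle between the y axis of cover_handle and the y axis of board_top, either way round below 0.26 rad and angle between cover_handle's own z axis and vertical below 0.09 rad and height (world z) of cover_handle below 0.048 m and linear speed of cover below 0.02 m/s); the robot touches nothing.
It fails at once if the cover is dropped or slammed onto the board (faster than 0.6 m/s just above it) (horizontal distance between cover_handle and board_top below 0.1 m and height (world z) of cover_handle below 0.058 m and linear speed of cover above 0.6 m/s).
It also fails if it takes over 72 s, if anything falls off the work surface, if the arm or the gripper's body presses on something with over 40 N, if the wrist force passes 120 N, or if a joint passes its speed limit or range.

ROBOT

A 7-joint arm with a two-finger parallel gripper is mounted at the origin on the work surface. World frame = base frame: x ahead of the robot, y to its left, z up, the work surface at z = 0. Lengths are in m, angles in rad, forces in N, time in s.
With the tool pointing down it reaches from about 0.4 to 0.85 m from the base axis. Payload 10.4 kg.
Tool frame: the origin (TCP) lies on the centre line of the jaws, within the pads' length; the fingertips stand 19 mm ahead of it and the grasp point (between the pads) is the TCP; x points along the fingers, z is the direction in which the jaws open and shut, and the axes are right-handed (so a half turn about x gives the same grasp; the last joint's range is limited). The gripper opens to 87 mm and grips with 3 to 60 N. Pads are 19 mm wide; open, the fingers measure 117 mm over their backs; the gripper's body (75 mm by 190 mm) begins 51 mm behind the grasp point.
Start: joints at [-1.221, 0.332, -0.065, 1.46, 0.022, 1.35, -0.088], TCP at [0.228, 0.582, 0.242] pointing down, gripper open.
Joint ranges: [-2.6, 2.6], [-0.5, 2.12], [-1.47, 1.34], [0.16, 2.42], [-1.27, 4.41], [0.06, 2.06], [-2.6, 2.6]. Speed limits (rad/s): [2.22, 2.22, 2.79, 2.79, 3.14, 3.14, 3.14].

INTERFACE

Orientations are given as a rotation vector (axis times angle).
In Python, from station import state, eyes, manip gives the robot as it stands.
- The arm moves only by the tool apply_moves, never from a script. Its arguments are lists of equal length, an entry for each row: "offset": the shift along the world's x, y, z normalised to -1 to 1, where 1 is 15 cm, a list of three; "rot": the turn, a rotation vector about the world's x, y, z normalised to -1 to 1, where 1 is 45 degrees, a list of three; "jaw": the gripper's target within -1 to 1 (fully open at 1, half-way at 0, shut at -1). A call has exactly 5 rows; each row shifts and turns the commanded pose from where the row before left it; what a row does not reach is not made up. A row lasts 1/12 s, in which the tool goes at most 41.7 mm and 7.16 degrees, less where a joint would pass 70% of its speed; a pose out of reach is approached as far as the arm can. A call with a number of a shift or a turn outside -1 to 1 is refused whole. A call with a gripper value outside its range is refused whole. The fingers move at their own pace and stop on an object; "grip_force" is the grip in N (left out, the last holds). Time passes only in rows, so rows that do not move let the fingers close, or fill a call up. It gives the time, the measured TCP pose, the force and the opening at its end, in the units of the state.
- state(): the state, without advancing time (a new reading comes with each control period).
- eyes.snapshot(name): name is "side" or "top"; returns a dict with "pixels" (420x560x3 uint8, blue, green, red), "fx", "fy", "cx", "cy" (pixels), "k1" (the pictures are not rectified: a ray, as slopes to the right and down, at radius r is drawn at 1 + k1 r^2 times it, then the intrinsics apply), "cam_to_world" (4x4, takes a point from camera to world coordinates). Camera axes: x right, y down, z forward; pixel columns grow to the right and rows downward; lengths in m; the calibration is good to about 2 mm. A picture is of the moment at which its call begins. There is no depth.
- manip.sign_off(): hands the job in, once; it reports no verdict.
The state is a dict: "t": time; "qpos": joint angles; "dq": joint speeds; "joint_torque": joint torques, N m; "tcp_pos": TCP position; "ee_rot": TCP orientation; "wrist_force": force on the tool from outside, world axes, zero at the start; "torque": the same for the moment, N m; "grip_width": finger opening in m.
Only numpy, scipy, OpenCV 4.12 (cv2) and the standard library are available. Lean on these libraries where they do the work, as an engineer would, in place of code of your own. Each camera call takes 0.05 s, during which the arm holds its last target. There are 200 camera calls.

## Working session

There is one attempt and no reset: what is moved stays moved. The work goes in short steps, Python scripts to look and compute and a tool call to move; the robot and the scene stay as the last step left them, time stands still between calls to the robot, and variables do not carry over. Pictures are saved under pics/ and viewed, about 8 in all and at most 12, crops included, and the job is handed in when it is done.

Besides the shell and the picture viewer there is one more tool, called as name(argument=value, ...) on one line, values as JSON. apply_moves: Moves the arm, as the interface text tells. Its arguments: {"type":"object","properties":{"offset":{"type":"array"},"rot":{"type":"array"},"jaw":{"type":"array"},"grip_force":{"type":"number"}},"required":["offset","rot","jaw"]}

```bash
mkdir -p pics; cat > h.py <<'E'
import numpy as np, cv2
from station import state, eyes, manip
def snap(n,f=None):
    s=eyes.snapshot(n)
    if f: cv2.imwrite('pics/'+f,s['pixels'])
    return s
def w(s,u,v,z):
    x=np.array([(u-s['cx'])/s['fx'],(v-s['cy'])/s['fy']]);p=x.copy()
    for _ in range(20): p=x/(1+s['k1']*(p@p))
    T=np.array(s['cam_to_world']);d=T[:3,:3]@[p[0],p[1],1];o=T[:3,3]
    return o+d*(z-o[2])/d[2]
def px(s,P):
    T=np.array(s['cam_to_world']);c=T[:3,:3].T@(np.array(P)-T[:3,3]);p=c[:2]/c[2]
    p=p*(1+s['k1']*(p@p));return p*[s['fx'],s['fy']]+[s['cx'],s['cy']]
E
python3 - <<'E'
from h import *
import pickle
a=snap('top','t1.png');b=snap('side','s1.png');pickle.dump((a,b),open('c.pkl','wb'))
print(state());print(a['cam_to_world'],a['k1'],b['cam_to_world'])
E
```

```text
{'t': 0.1, 'qpos': array([-1.22062792,  0.33282007, -0.0646813 ,  1.46083648,  0.02162854,
        1.34994362, -0.088498  ]), 'dq': array([ 8.31561006e-04, -1.55359078e-03,  2.17881322e-05, -1.91430424e-03,
        1.50669675e-03, -3.60945045e-04,  1.80325692e-03]), 'joint_torque': array([ 1.54484958e-03, -6.24548364e+01,  2.50002835e-02, -3.90719926e+01,
       -6.11707382e-02,  3.67435778e-02,  8.69822725e-05]), 'tcp_pos': array([0.22752463, 0.58176294, 0.2408363 ]), 'ee_rot': array([-0.93119242,  1.36385297,  0.92984704]), 'wrist_force': array([-0.29942609,  0.06445523, -0.00246485]), 'torque': array([-0.00910931, -0.01742346, -0.01375194]), 'grip_width': 0.08714395336880315}
[[-0.01504463 -0.98638922  0.16373751  0.37126538]
 [-0.99977201  0.01732139  0.01248606 -0.00406718]
 [-0.01515228 -0.16351233 -0.98642492  1.13642384]
 [ 0.          0.          0.          1.        ]] 0.024380161301606338 [[-0.98985818 -0.1172428   0.08021784  0.45685665]
 [-0.14158668  0.76821236 -0.62434203  0.63036122]
 [ 0.01157527 -0.62936785 -0.77702132  0.89725843]
 [ 0.          0.          0.          1.        ]]
```

View pics/t1.png

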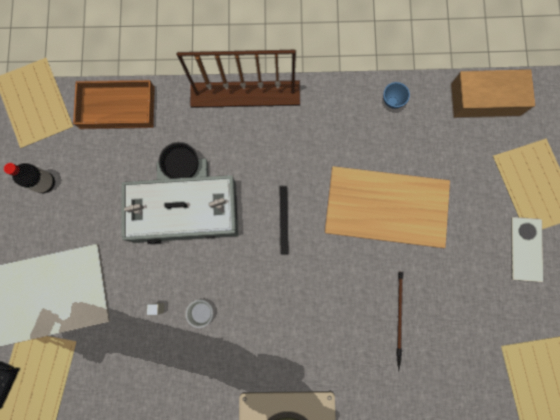

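View pics/s1.png

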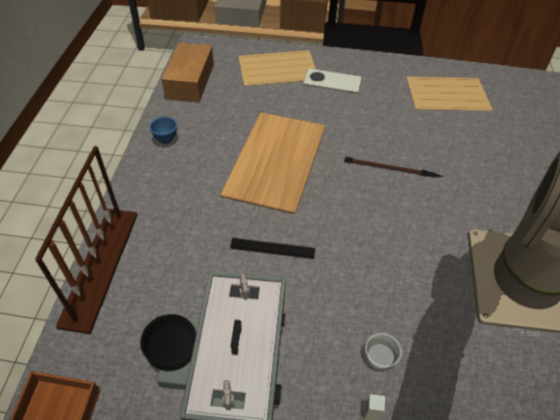

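```bash
python3 - <<'E'
from h import *
import pickle
a,b=pickle.load(open('c.pkl','rb'))
A=cv2.resize(a['pixels'][170:250,115:245],None,fx=6,fy=6,interpolation=cv2.INTER_CUBIC)[:, :780]
B=cv2.resize(b['pixels'][265:420,130:310],None,fx=3.8,fy=3.8,interpolation=cv2.INTER_CUBIC)
cv2.imwrite('pics/a2.png',A);cv2.imwrite('pics/b2.png',B);print(A.shape,B.shape)
hsv=cv2.cvtColor(a['pixels'],cv2.COLOR_BGR2HSV)
m=cv2.inRange(hsv,(8,90,90),(28,255,255));m[:, :320]=0;m[:,460:]=0;m[:150]=0;m[260:]=0
c=max(cv2.findContours(m,0,1)[0],key=cv2.contourArea)
P=np.array([w(a,*p,0.01)[:2] for p in c[:,0]],np.float32)
print(cv2.minAreaRect(P),cv2.boxPoints(cv2.minAreaRect(P)))
E
```

```text
(480, 780, 3) (589, 684, 3)
((0.5709922313690186, -0.26854491233825684), (0.3085315227508545, 0.17915214598178864), 81.71891021728516) [[ 0.46013132 -0.40830058]
 [ 0.6374155  -0.4341038 ]
 [ 0.6818532  -0.12878925]
 [ 0.50456893 -0.10298604]]
```

View pics/a2.png

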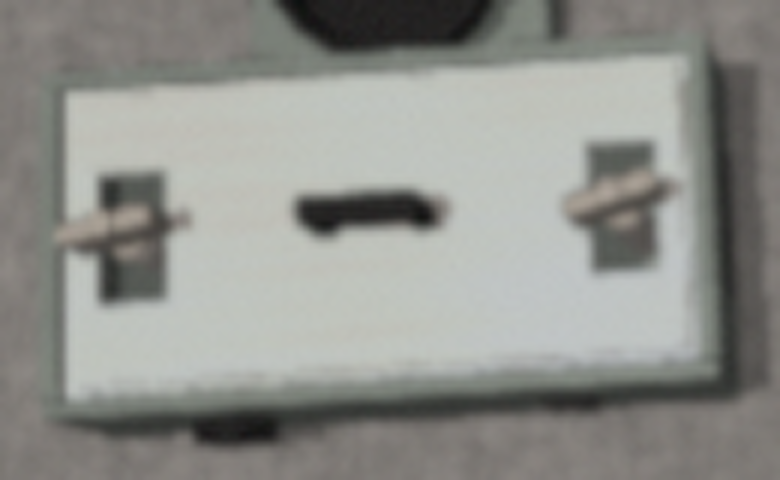

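View pics/b2.png

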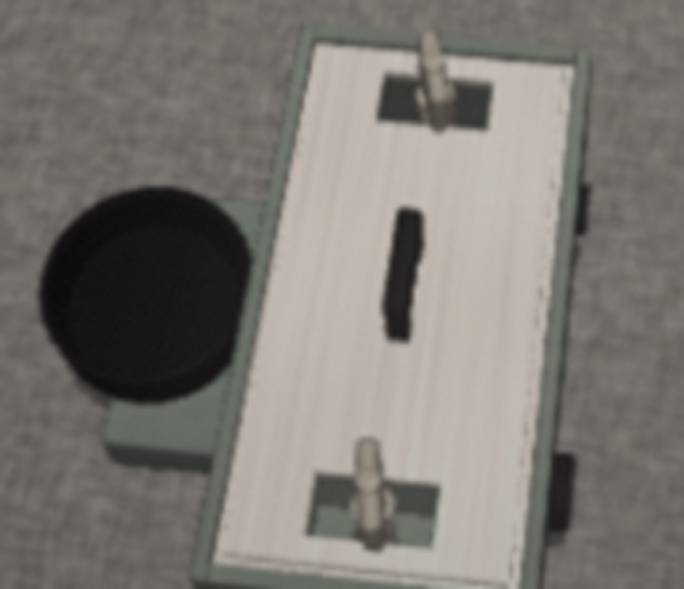

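```bash
python3 - <<'E'
from h import *
import pickle
from scipy.optimize import least_squares
a,b=pickle.load(open('c.pkl','rb'))
def rect(cx,cy,hx,hy): return [(cx+hx,cy+hy),(cx+hx,cy-hy),(cx-hx,cy-hy),(cx-hx,cy+hy)]
M=np.array(rect(0,0,.06,.125)+rect(0,.1,.027,.014)+rect(0,-.1,.027,.014))
A=np.array([(64,90),(688,55),(698,360),(64,402),(100,173),(165,173),(165,300),(100,300),(588,143),(653,143),(658,268),(593,270)])
B=np.array([(212,560),(315,43),(576,68),(520,588),(307,537),(317,475),(440,487),(434,548),(377,122),(384,73),(492,82),(488,130)])
A=(A+.5)/6-.5+[115,170];B=(B+.5)/3.8-.5+[130,265]
def W(q):
    c,s=np.cos(q[3]),np.sin(q[3]);return np.c_[M@np.array([[c,s],[-s,c]])+q[:2],np.full(12,q[2])]
def f(q):
    P=W(q);return np.r_[[px(a,p) for p in P]-A,[px(b,p) for p in P]-B].ravel()
r=least_squares(f,[.58,.27,.08,0],loss='soft_l1');q=r.x
print(q,np.degrees(q[3]));print(r.fun.reshape(-1,2).round(1))
c,s=np.cos(q[3]),np.sin(q[3])
for y in(.1,-.1):
    print('screw',q[0]-s*y,q[1]+c*y)
def foo(s_,pts,k,o,z): return [w(s_,*((np.array(p)+.5)/k-.5+o),z)[:2].round(4) for p in pts]
z=q[2]
print('L blade top ends',foo(a,[(60,237),(185,220)],6,[115,170],z+.033));print('R',foo(a,[(568,208),(676,186)],6,[115,170],z+.033))
E
```

```text
[0.56561995 0.2600842  0.08324273 0.04839367] 2.772753234572461
[[ 0.8  1.6]
 [-2.   0.9]
 [-1.5 -1.9]
 [ 1.1 -2.1]
 [-0.6  0.6]
 [-0.1 -0.2]
 [ 0.2  0.4]
 [-0.5  1.1]
 [-0.6  0.3]
 [-0.  -0.5]
 [ 0.1  0.4]
 [-0.5  0.8]
 [ 2.7 -1.5]
 [ 1.4  1.1]
 [-3.2  0.1]
 [-2.8 -1. ]
 [-0.5 -0.1]
 [-0.3 -0.8]
 [ 0.5 -0.6]
 [-0.2  0.5]
 [-0.5  0. ]
 [-0.1 -0.2]
 [ 0.5 -0. ]
 [-0.2  0.6]]
screw 0.5607824686757334 0.3599671292649075
screw 0.5704574259275503 0.16020127832392328
L blade top ends [array([0.5562, 0.3766]), array([0.5621, 0.3275])]
R [array([0.5643, 0.1762]), array([0.5724, 0.1335])]
```

```bash
python3 - <<'E'
from h import *
from scipy.spatial.transform import Rotation as R
s=state();m=R.from_rotvec(s['ee_rot']).as_matrix();print(m.round(3),np.degrees(np.arctan2(m[1,2],m[0,2])))
E
```

```text
[[-0.    -0.931  0.364]
 [-0.001  0.364  0.931]
 [-1.    -0.    -0.001]] 68.64247702125698
```

apply_moves(offset=[[0.222,-0.148,0],[0.222,-0.148,0],[0.222,-0.148,0],[0.222,-0.148,0],[0.222,-0.148,0]], rot=[[0,0,-0.124],[0,0,-0.124],[0,0,-0.124],[0,0,-0.124],[0,0,-0.124]], jaw=[1,1,1,1,1])

```text
t: 0.52
tcp_pos: [0.3954, 0.4696, 0.2413]
ee_rot: [-0.553, 1.5, 0.553]
wrist_force: [-0.5, 0.9, 0.1]
grip_width: 0.0872
```

apply_moves(offset=[[0.222,-0.148,0],[0.222,-0.148,0],[0.222,-0.148,0],[0.222,-0.148,0],[0.222,-0.148,0]], rot=[[0,0,-0.124],[0,0,-0.124],[0,0,-0.124],[0,0,-0.124],[0,0,-0.124]], jaw=[1,1,1,1,1])

```text
t: 0.93
tcp_pos: [0.5618, 0.3587, 0.2413]
ee_rot: [-0.173, 1.564, 0.172]
wrist_force: [0.6, 0.6, 0.2]
grip_width: 0.0871
```

apply_moves(offset=[[0,0,-0.15],[0,0,-0.15],[0,0,0],[0,0,0],[0,0,0]], rot=[[0,0,0],[0,0,0],[0,0,0],[0,0,0],[0,0,0]], jaw=[1,1,1,1,1])

```text
t: 1.35
tcp_pos: [0.5605, 0.3607, 0.1977]
ee_rot: [-0.176, 1.563, 0.177]
wrist_force: [0.7, 0.1, -0.4]
grip_width: 0.0867
```

apply_moves(offset=[[0,0,-0.15],[0,0,-0.15],[0,0,-0.14],[0,0,-0.14],[0,0,0]], rot=[[0,0,0],[0,0,0],[0,0,0],[0,0,0],[0,0,0]], jaw=[0.3,0.3,0,0,0], grip_force=6)

```text
t: 1.77
tcp_pos: [0.5589, 0.3599, 0.1069]
ee_rot: [-0.178, 1.567, 0.175]
wrist_force: [-1.2, 0.2, -0.6]
grip_width: 0.0612
```

apply_moves(offset=[[0,0,0],[0,0,0],[0,0,0],[0,0,0],[0,0,0]], rot=[[0,0,0],[0,0,0],[0,0,0],[0,0,0],[0,0,0]], jaw=[-1,-1,-1,-1,-1])

```text
t: 2.18
tcp_pos: [0.5611, 0.3604, 0.1108]
ee_rot: [-0.175, 1.562, 0.177]
wrist_force: [-0.1, -0.3, -0.4]
grip_width: 0.0284
```

apply_moves(offset=[[0,0,0],[0,0,0],[0,0,0],[0,0,0],[0,0,0]], rot=[[0,0,0],[0,0,0],[0,0,0],[0,0,0],[0,0,0]], jaw=[-1,-1,-1,-1,-1])

```text
t: 2.6
tcp_pos: [0.5603, 0.3603, 0.1104]
ee_rot: [-0.176, 1.564, 0.176]
wrist_force: [-3.6, -1.3, 7.5]
grip_width: 0.0105
```

```bash
python3 - <<'E'
from h import *
s=state();print(s['grip_width'],s['tcp_pos'],s['wrist_force'],s['torque'])
b=snap('side');cv2.imwrite('pics/b3.png',cv2.resize(b['pixels'][265:420,130:310],None,fx=3.8,fy=3.8,interpolation=cv2.INTER_CUBIC))
E
```

```text
0.010525377295546092 [0.56028157 0.36030033 0.11041721] [-3.62109    -1.29951601  7.5322918 ] [-0.46536691  1.03395345  0.08085596]
```

View pics/b3.png

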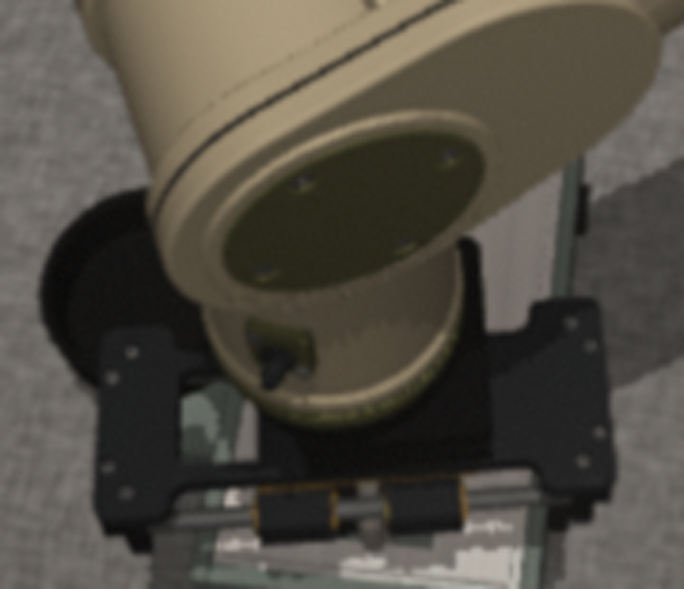

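apply_moves(offset=[[0,0,0.013],[0,0,0],[0,0,0],[0,0,0],[0,0,0]], rot=[[0,0,0],[0,0,0.116],[0,0,0.116],[0,0,0.116],[0,0,0.116]], jaw=[-1,-1,-1,-1,-1])

```text
t: 3.07
tcp_pos: [0.5595, 0.3599, 0.1111]
ee_rot: [-0.465, 1.523, 0.465]
wrist_force: [-5.3, -2.3, 1.5]
grip_width: 0.0099
```

apply_moves(offset=[[0,0,0],[0,0,0],[0,0,0],[0,0,0],[0,0,0]], rot=[[0,0,0.116],[0,0,0.116],[0,0,0.116],[0,0,0.116],[0,0,0.116]], jaw=[-1,-1,-1,-1,-1])

```text
t: 3.48
tcp_pos: [0.559, 0.3594, 0.1111]
ee_rot: [-0.817, 1.416, 0.817]
wrist_force: [-9.1, -4.3, 4.8]
grip_width: 0.0099
```

apply_moves(offset=[[0,0,0],[0,0,0],[0,0,0],[0,0,0],[0,0,0]], rot=[[0,0,0.116],[0,0,0.116],[0,0,0.116],[0,0,0.116],[0,0,0.116]], jaw=[-1,-1,-1,-1,-1])

```text
t: 3.9
tcp_pos: [0.5591, 0.3587, 0.111]
ee_rot: [-1.16, 1.245, 1.161]
wrist_force: [-8.6, -5.8, 4.4]
grip_width: 0.0097
```

apply_moves(offset=[[0,0,0],[0,0,0],[0,0,0],[0,0,0],[0,0,0]], rot=[[0,0,0.116],[0,0,0.03],[0,0,0],[0,0,0],[0,0,0]], jaw=[-1,-1,-1,-1,-1])

```text
t: 4.32
tcp_pos: [0.5593, 0.3586, 0.111]
ee_rot: [-1.241, 1.193, 1.242]
wrist_force: [-7.3, -5.3, 4.4]
grip_width: 0.0099
```

apply_moves(offset=[[0,0,0],[0,0,0],[0,0,0],[0,0,0.1],[0,0,0.2]], rot=[[0,0,0],[0,0,0],[0,0,0],[0,0,0],[0,0,0]], jaw=[1,1,1,1,1])

```text
t: 4.73
tcp_pos: [0.559, 0.3591, 0.1532]
ee_rot: [-1.241, 1.195, 1.243]
wrist_force: [0.1, 0.4, 0.3]
grip_width: 0.0357
```

apply_moves(offset=[[0,0,0.26],[0.006,-0.14,0],[0.006,-0.14,0],[0.006,-0.14,0],[0.006,-0.14,0]], rot=[[0,0,0],[0,0,-0.15],[0,0,-0.15],[0,0,-0.15],[0,0,-0.15]], jaw=[1,1,1,1,1])

```text
t: 5.15
tcp_pos: [0.5645, 0.2754, 0.1959]
ee_rot: [-0.884, 1.382, 0.884]
wrist_force: [-0.6, -0.3, 0.1]
grip_width: 0.0686
```

apply_moves(offset=[[0.006,-0.14,0],[0.006,-0.14,0],[0.006,-0.14,0],[0.006,-0.14,0],[0.006,-0.14,0]], rot=[[0,0,-0.15],[0,0,-0.15],[0,0,-0.15],[0,0,-0.15],[0,0,-0.15]], jaw=[1,1,1,1,1])

```text
t: 5.57
tcp_pos: [0.5689, 0.1702, 0.1958]
ee_rot: [-0.429, 1.527, 0.43]
wrist_force: [0.5, 0.2, -0.8]
grip_width: 0.0867
```

apply_moves(offset=[[0.006,-0.083,0],[0,0,0],[0,0,0],[0,0,0],[0,0,0]], rot=[[0,0,-0.15],[0,0,-0.15],[0,0,-0.12],[0,0,0],[0,0,0]], jaw=[1,1,1,1,1])

```text
t: 5.98
tcp_pos: [0.5697, 0.1589, 0.1956]
ee_rot: [-0.179, 1.563, 0.179]
wrist_force: [-0.3, 0.5, 1.3]
grip_width: 0.0871
```

```bash
python3 - <<'E'
from h import *
s=state();print(s['tcp_pos'],s['ee_rot'])
b=snap('top');cv2.imwrite('pics/a4.png',cv2.resize(b['pixels'][170:250,115:245],None,fx=6,fy=6,interpolation=cv2.INTER_CUBIC))
E
```

```text
[0.56973352 0.158926   0.19563935] [-0.17860275  1.56289096  0.17874724]
```

View pics/a4.png

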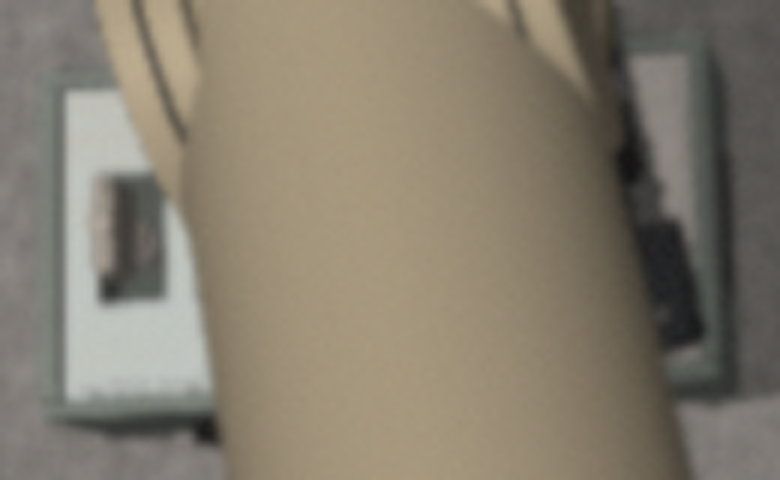

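The left blade (crop about (103,227)) now lies across the cover, so it is loose. Next is the right screw.

apply_moves(offset=[[0,0,-0.15],[0,0,-0.15],[0,0,-0.13],[0,0,-0.127],[0,0,0]], rot=[[0,0,0],[0,0,0],[0,0,0],[0,0,0],[0,0,0]], jaw=[0.3,0.3,0,0,-1], grip_force=6)

```text
t: 6.45
tcp_pos: [0.5675, 0.1583, 0.1082]
ee_rot: [-0.18, 1.569, 0.177]
wrist_force: [-1.0, -1.2, -0.3]
grip_width: 0.0617
```

apply_moves(offset=[[0,0,0],[0,0,0],[0,0,0],[0,0,0],[0,0,0]], rot=[[0,0,0],[0,0,0],[0,0,0],[0,0,0],[0,0,0]], jaw=[-1,-1,-1,-1,-1])

```text
t: 6.87
tcp_pos: [0.5701, 0.1588, 0.113]
ee_rot: [-0.176, 1.562, 0.177]
wrist_force: [-0.3, 0.4, 0.7]
grip_width: 0.0285
```

apply_moves(offset=[[0,0,0],[0,0,0],[0,0,0],[0,0,0],[0,0,0]], rot=[[0,0,0],[0,0,0],[0,0,0],[0,0,0],[0,0,0]], jaw=[-1,-1,-1,-1,-1])

```text
t: 7.28
tcp_pos: [0.5695, 0.1587, 0.1121]
ee_rot: [-0.176, 1.564, 0.176]
wrist_force: [-2.0, -0.3, 2.5]
grip_width: 0.0101
```

apply_moves(offset=[[0,0,0],[0,0,0],[0,0,0],[0,0,0],[0,0,0]], rot=[[0,0,0],[0,0,0.116],[0,0,0.116],[0,0,0.116],[0,0,0.116]], jaw=[-1,-1,-1,-1,-1])

```text
t: 7.7
tcp_pos: [0.5695, 0.1587, 0.1121]
ee_rot: [-0.464, 1.521, 0.465]
wrist_force: [-2.9, -0.6, 3.7]
grip_width: 0.01
```

apply_moves(offset=[[0,0,0],[0,0,0],[0,0,0],[0,0,0],[0,0,0]], rot=[[0,0,0.116],[0,0,0.116],[0,0,0.116],[0,0,0.116],[0,0,0.116]], jaw=[-1,-1,-1,-1,-1])

```text
t: 8.12
tcp_pos: [0.5695, 0.1587, 0.1121]
ee_rot: [-0.816, 1.412, 0.817]
wrist_force: [-1.4, -0.2, 3.2]
grip_width: 0.0099
```

apply_moves(offset=[[0,0,0],[0,0,0],[0,0,0],[0,0,0],[0,0,0]], rot=[[0,0,0.116],[0,0,0.116],[0,0,0.116],[0,0,0.116],[0,0,0.116]], jaw=[-1,-1,-1,-1,-1])

```text
t: 8.53
tcp_pos: [0.5695, 0.1587, 0.1121]
ee_rot: [-1.16, 1.24, 1.16]
wrist_force: [-3.0, -0.3, 3.5]
grip_width: 0.0098
```

apply_moves(offset=[[0,0,0],[0,0,0],[0,0,0],[0,0,0],[0,0,0]], rot=[[0,0,0.116],[0,0,0.03],[0,0,0],[0,0,0],[0,0,0]], jaw=[-1,-1,-1,-1,-1])

```text
t: 8.95
tcp_pos: [0.5695, 0.1587, 0.1121]
ee_rot: [-1.239, 1.189, 1.24]
wrist_force: [-3.7, -0.2, 4.0]
grip_width: 0.0099
```

apply_moves(offset=[[0,0,0],[0,0,0],[0,0,0],[0,0,0.1],[0,0,0.2]], rot=[[0,0,0],[0,0,0],[0,0,0],[0,0,0],[0,0,0]], jaw=[1,1,1,1,1])

```text
t: 9.37
tcp_pos: [0.5677, 0.1579, 0.1538]
ee_rot: [-1.24, 1.195, 1.244]
wrist_force: [0.3, -0.1, -0.5]
grip_width: 0.0355
```

apply_moves(offset=[[0,0,0.26],[-0.004,0.067,0],[-0.004,0.067,0],[-0.004,0.067,0],[-0.004,0.067,0]], rot=[[0,0,0],[0,0,-0.153],[0,0,-0.153],[0,0,-0.153],[0,0,-0.153]], jaw=[1,1,1,1,1])

```text
t: 9.78
tcp_pos: [0.5674, 0.1992, 0.196]
ee_rot: [-0.876, 1.386, 0.876]
wrist_force: [0.1, 0.8, 0.3]
grip_width: 0.0686
```

apply_moves(offset=[[-0.004,0.067,0],[-0.004,0.067,0],[-0.004,0.067,0],[-0.004,0.067,0],[-0.004,0.067,0]], rot=[[0,0,-0.153],[0,0,-0.153],[0,0,-0.153],[0,0,-0.153],[0,0,-0.153]], jaw=[1,1,1,1,1])

```text
t: 10.2
tcp_pos: [0.5643, 0.2495, 0.1958]
ee_rot: [-0.413, 1.531, 0.412]
wrist_force: [-0.3, -0.1, 0.5]
grip_width: 0.0862
```

apply_moves(offset=[[0,0.064,0],[0,0,0],[0,0,0],[0,0,0],[0,0,0]], rot=[[0,0,-0.153],[0,0,-0.153],[0,0,-0.153],[0,0,-0.153],[0,0,0]], jaw=[1,1,1,1,1])

```text
t: 10.62
tcp_pos: [0.5643, 0.2588, 0.1957]
ee_rot: [-0.036, 1.57, 0.036]
wrist_force: [0.1, 0.9, 0.1]
grip_width: 0.0872
```

```bash
python3 - <<'E'
from h import *
s=state();print(s['tcp_pos'],s['ee_rot'],s['grip_width'])
b=snap('side');a=snap('top')
cv2.imwrite('pics/m5.png',np.hstack([cv2.resize(b['pixels'][265:420,130:310],(400,344)),cv2.resize(a['pixels'][160:260,110:250],(400,344))]))
E
```

```text
[0.56428207 0.25876196 0.19573493] [-0.03637599  1.57032614  0.03599063] 0.08717914159974754
```

View pics/m5.png

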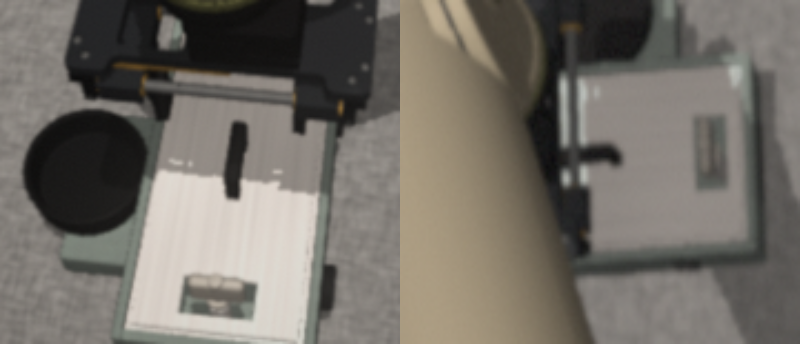

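Both blades lie across, inside their slots (left blade at (215,285) in the left half, right blade at (710,150) in the right half). Next I grip the handle.

apply_moves(offset=[[0,0,-0.15],[0,0,-0.15],[0,0,-0.14],[0,0,-0.14],[0,0,0]], rot=[[0,0,0],[0,0,0],[0,0,0],[0,0,0],[0,0,0]], jaw=[0.5,0.3,0,0,-1], grip_force=40)

```text
t: 11.13
tcp_pos: [0.5627, 0.2578, 0.1052]
ee_rot: [-0.046, 1.574, 0.042]
wrist_force: [-1.2, 0.0, -0.2]
grip_width: 0.0614
```

apply_moves(offset=[[0,0,0],[0,0,0],[0,0,0],[0,0,0],[0,0,0]], rot=[[0,0,0],[0,0,0],[0,0,0],[0,0,0],[0,0,0]], jaw=[-1,-1,-1,-1,-1])

```text
t: 11.55
tcp_pos: [0.5646, 0.259, 0.11]
ee_rot: [-0.041, 1.569, 0.042]
wrist_force: [-0.1, -0.0, -1.0]
grip_width: 0.0281
```

apply_moves(offset=[[0,0,0],[0,0,0],[0,0,0],[0,0,0],[0,0,0]], rot=[[0,0,0],[0,0,0],[0,0,0],[0,0,0],[0,0,0]], jaw=[-1,-1,-1,-1,-1])

```text
t: 11.97
tcp_pos: [0.5644, 0.2588, 0.1093]
ee_rot: [-0.041, 1.57, 0.041]
wrist_force: [0.4, 0.2, 2.3]
grip_width: 0.0118
```

apply_moves(offset=[[0,0,0],[0,0,0.03],[0,0,0.03],[0,0,0.03],[0,0,0.03]], rot=[[0,0,0],[0,0,0],[0,0,0],[0,0,0],[0,0,0]], jaw=[-1,-1,-1,-1,-1])

```text
t: 12.38
tcp_pos: [0.564, 0.2586, 0.1272]
ee_rot: [-0.041, 1.571, 0.041]
wrist_force: [0.1, -0.9, -3.6]
grip_width: 0.0114
```

apply_moves(offset=[[0,0,0.06],[0,0,0.1],[0,0,0.13],[0,0,0.13],[0,0,0.13]], rot=[[0,0,0],[0,0,0],[0,0,0],[0,0,0],[0,0,0]], jaw=[-1,-1,-1,-1,-1])

```text
t: 12.8
tcp_pos: [0.5641, 0.2586, 0.211]
ee_rot: [-0.041, 1.57, 0.041]
wrist_force: [0.1, 0.9, -3.6]
grip_width: 0.0114
```

apply_moves(offset=[[0,0,0.13],[0,0,0],[0,0,0],[0,0,0],[0,0,0]], rot=[[0,0,0],[0,0,0],[0,0,0],[0,0,0],[0,0,0]], jaw=[-1,-1,-1,-1,-1])

```text
t: 13.22
tcp_pos: [0.5635, 0.2584, 0.2273]
ee_rot: [-0.042, 1.573, 0.04]
wrist_force: [-0.3, 0.2, -3.5]
grip_width: 0.0113
```

```bash
python3 - <<'E'
from h import *
s=state();print(s['tcp_pos'],s['ee_rot'],s['grip_width'])
b=snap('side','s6.png')
E
```

```text
[0.56352979 0.25839052 0.22731039] [-0.0419189   1.57255075  0.04005764] 0.011302751838526725
```

View pics/s6.png

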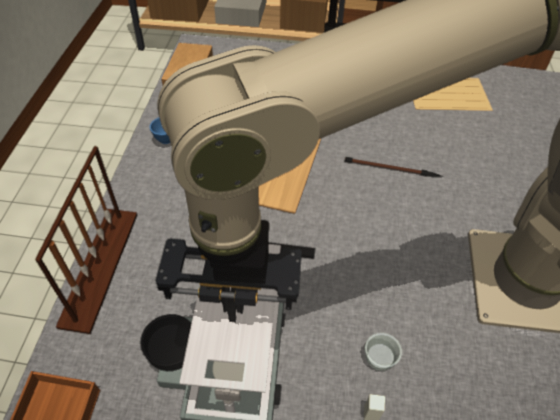

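The cover hangs level above the box, with the left screw visible below at (228,398). I carry it to the board.

apply_moves(offset=[[0,-0.1,0],[0,-0.2,0],[0.003,-0.22,0],[0.003,-0.22,0],[0.003,-0.22,0]], rot=[[0,0,0],[0,0,0],[0,0,-0.02],[0,0,-0.02],[0,0,-0.02]], jaw=[-1,-1,-1,-1,-1])

```text
t: 13.68
tcp_pos: [0.565, 0.1125, 0.2282]
ee_rot: [-0.004, 1.572, 0.003]
wrist_force: [0.3, -0.3, -4.2]
grip_width: 0.0115
```

apply_moves(offset=[[0.004,-0.22,0],[0.004,-0.22,0],[0.004,-0.22,0],[0.004,-0.22,0],[0.004,-0.22,0]], rot=[[0,0,-0.02],[0,0,-0.02],[0,0,-0.02],[0,0,-0.02],[0,0,-0.02]], jaw=[-1,-1,-1,-1,-1])

```text
t: 14.1
tcp_pos: [0.5678, -0.0525, 0.2284]
ee_rot: [0.059, 1.571, -0.059]
wrist_force: [0.8, 0.3, -3.1]
grip_width: 0.0115
```

apply_moves(offset=[[0.004,-0.22,0],[0.004,-0.22,0],[0.004,-0.22,0],[0.004,-0.22,0],[0,-0.22,0]], rot=[[0,0,-0.02],[0,0,-0.02],[0,0,-0.02],[0,0,-0.02],[0,0,0]], jaw=[-1,-1,-1,-1,-1])

```text
t: 14.52
tcp_pos: [0.5702, -0.2172, 0.2284]
ee_rot: [0.108, 1.569, -0.108]
wrist_force: [0.8, 0.4, -3.3]
grip_width: 0.0115
```

apply_moves(offset=[[0,-0.22,0],[0,-0.1,0],[0,-0.033,0],[0,0,0],[0,0,0]], rot=[[0,0,0],[0,0,0],[0,0,0],[0,0,0],[0,0,0]], jaw=[-1,-1,-1,-1,-1])

```text
t: 14.93
tcp_pos: [0.5709, -0.2673, 0.2284]
ee_rot: [0.107, 1.569, -0.106]
wrist_force: [0.9, 0.9, -3.5]
grip_width: 0.0115
```

```bash
python3 - <<'E'
from h import *
from scipy.spatial.transform import Rotation as R
s=state();print(s['tcp_pos'],s['grip_width']);m=R.from_rotvec(s['ee_rot']).as_matrix();print(np.degrees(np.arctan2(m[1,2],m[0,2])),m[:,0])
a=snap('side','s7.png')
E
```

```text
[ 0.57087169 -0.26734776  0.22836822] 0.011453815761210398
-7.787684931655783 [-7.72714213e-04  9.87208037e-04 -9.99999214e-01]
```

View pics/s7.png

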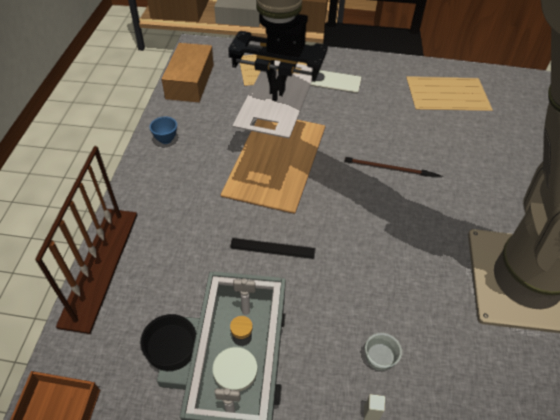

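```bash
python3 - <<'E'
from h import *
a=snap('side');t=np.radians(-8);c,s=np.cos(t),np.sin(t)
for x,y in[(.06,.125),(-.06,.125),(-.06,-.125),(.06,-.125),(.027,.086),(-.027,.086)]:
    print(x,y,px(a,[.571+c*x-s*y,-.267+s*x+c*y,.2025]).round())
cv2.imwrite('pics/s8.png',cv2.resize(a['pixels'][20:180,190:370],None,fx=3.6,fy=3.6,interpolation=cv2.INTER_CUBIC))
E
```

```text
0.06 0.125 [232. 125.]
-0.06 0.125 [289. 137.]
-0.06 -0.125 [317.  67.]
0.06 -0.125 [267.  58.]
0.027 0.086 [253. 116.]
-0.027 0.086 [278. 121.]
```

View pics/s8.png

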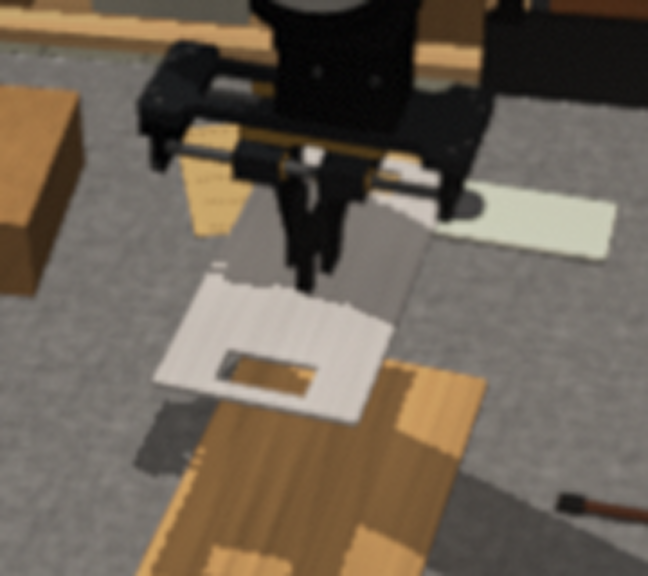

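The cover's near corners, at (233,126) and (289,137) in the full picture, match the prediction for a level cover to within 1 px. I lower it.

apply_moves(offset=[[0,0,-0.08],[0,0,-0.15],[0,0,-0.15],[0,0,-0.15],[0,0,-0.15]], rot=[[0,0,-0.01],[0,0,0],[0,0,0],[0,0,0],[0,0,0]], jaw=[-1,-1,-1,-1,-1])

```text
t: 15.45
tcp_pos: [0.571, -0.2669, 0.1252]
ee_rot: [0.113, 1.568, -0.112]
wrist_force: [1.3, 0.6, -3.8]
grip_width: 0.0114
```

apply_moves(offset=[[0,0,-0.15],[0,0,-0.15],[0,0,-0.08],[0,0,-0.05],[0,0,-0.03]], rot=[[0,0,0],[0,0,0],[0,0,0],[0,0,0],[0,0,0]], jaw=[-1,-1,-1,-1,-1])

```text
t: 15.87
tcp_pos: [0.5708, -0.2676, 0.0571]
ee_rot: [0.113, 1.569, -0.113]
wrist_force: [-0.3, -0.4, -2.8]
grip_width: 0.0116
```

apply_moves(offset=[[0,0,-0.02],[0,0,-0.01],[0,0,0],[0,0,0],[0,0,0]], rot=[[0,0,0],[0,0,0],[0,0,0],[0,0,0],[0,0,0]], jaw=[-1,-1,-1,-1,-1])

```text
t: 16.28
tcp_pos: [0.5714, -0.2684, 0.0542]
ee_rot: [0.113, 1.567, -0.113]
wrist_force: [0.0, 0.9, -2.7]
grip_width: 0.0114
```

apply_moves(offset=[[0,0,-0.02],[0,0,-0.02],[0,0,-0.02],[0,0,0],[0,0,0]], rot=[[0,0,0],[0,0,0],[0,0,0],[0,0,0],[0,0,0]], jaw=[-1,-1,-1,-1,-1])

```text
t: 16.7
tcp_pos: [0.5707, -0.2682, 0.0441]
ee_rot: [0.113, 1.568, -0.113]
wrist_force: [-0.1, 0.6, -3.1]
grip_width: 0.0112
```

apply_moves(offset=[[0,0,-0.013],[0,0,0],[0,0,-0.013],[0,0,0],[0,0,0]], rot=[[0,0,0],[0,0,0],[0,0,0],[0,0,0],[0,0,0]], jaw=[-1,-1,-1,-1,-1])

```text
t: 17.12
tcp_pos: [0.5709, -0.2682, 0.0405]
ee_rot: [0.113, 1.568, -0.113]
wrist_force: [0.4, -1.2, -3.5]
grip_width: 0.0112
```

apply_moves(offset=[[0,0,-0.007],[0,0,0],[0,0,-0.007],[0,0,0],[0,0,0]], rot=[[0,0,0],[0,0,0],[0,0,0],[0,0,0],[0,0,0]], jaw=[-1,-1,-1,-1,-1])

```text
t: 17.53
tcp_pos: [0.571, -0.2683, 0.0393]
ee_rot: [0.114, 1.568, -0.113]
wrist_force: [-3.2, 2.5, 5.6]
grip_width: 0.0114
```

Contact: the vertical force changed from -3.5 to +5.6 N. I release slowly and withdraw.

apply_moves(offset=[[0,0,0],[0,0,0],[0,0,0],[0,0,0],[0,0,0]], rot=[[0,0,0],[0,0,0],[0,0,0],[0,0,0],[0,0,0]], jaw=[-0.4,-0.4,-0.4,-0.2,0])

```text
t: 17.95
tcp_pos: [0.5711, -0.2683, 0.0385]
ee_rot: [0.113, 1.568, -0.113]
wrist_force: [0.6, -0.9, 0.1]
grip_width: 0.0323
```

apply_moves(offset=[[0,0,0.03],[0,0,0.1],[0,0,0.2],[0,0,0.27],[0,0,0.27]], rot=[[0,0,0],[0,0,0],[0,0,0],[0,0,0],[0,0,0]], jaw=[0,0,0,0,0])

```text
t: 18.37
tcp_pos: [0.5703, -0.2681, 0.1702]
ee_rot: [0.114, 1.569, -0.113]
wrist_force: [1.0, -0.1, 0.1]
grip_width: 0.0433
```

apply_moves(offset=[[-0.15,0.2,0],[-0.15,0.2,0],[-0.15,0.2,0],[-0.15,0.2,0],[-0.1,0.2,0]], rot=[[0,0,0],[0,0,0],[0,0,0],[0,0,0],[0,0,0]], jaw=[0,0,0,0,0])

```text
t: 18.78
tcp_pos: [0.464, -0.1174, 0.1692]
ee_rot: [0.114, 1.568, -0.114]
wrist_force: [0.1, -0.4, -0.3]
grip_width: 0.0438
```

apply_moves(offset=[[0,0.2,0],[0,0.2,0],[0,0,0],[0,0,0],[0,0,0]], rot=[[0,0,0],[0,0,0],[0,0,0],[0,0,0],[0,0,0]], jaw=[0,0,0,0,0])

```text
t: 19.2
tcp_pos: [0.4661, -0.0589, 0.1693]
ee_rot: [0.113, 1.567, -0.114]
wrist_force: [-0.4, -1.0, 0.7]
grip_width: 0.0435
```

```bash
python3 - <<'E'
from h import *
a=snap('side','s9.png');snap('top','t9.png')
t=np.radians(-8.3);c,s=np.cos(t),np.sin(t)
for x,y in[(.06,.125),(-.06,.125),(-.06,-.125),(.06,-.125)]:
    print(px(a,[.571+c*x-s*y,-.2685+s*x+c*y,.014]).round())
print(state()['tcp_pos'],state()['wrist_force'])
E
```

```text
[236. 187.]
[286. 198.]
[312. 128.]
[267. 119.]
[ 0.46599669 -0.05949503  0.16907623] [-0.75685507  0.08522146  0.23532317]
```

View pics/s9.png

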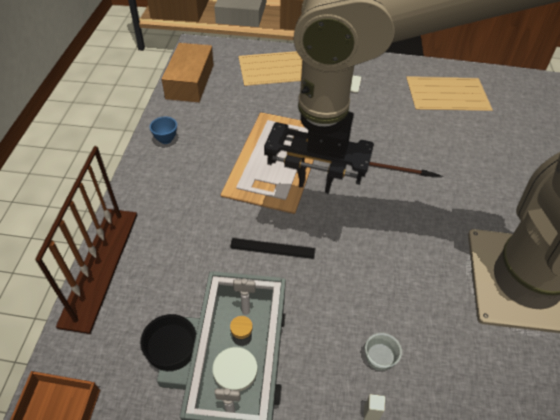

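The near corner of the cover sits at about (237,187), against a predicted (236,187). The cover lies flat and centred on the board, both screws at (244,290) and (228,398) lie across, and the arm is clear of everything.

```bash
python3 -c "
from h import *
print(manip.sign_off())"
```

```text
the job is handed in; nothing more can be done
None
```

I loosened both thumbscrews, left first and then right, by turning each about 80° anticlockwise. Then I lifted the cover straight up by its handle, laid it on the middle of the board, opened the gripper and backed the arm away. I handed in at about 19 s of the 72 s allowed; no verdict was reported.

**Checks:**
- **Screws:** after the cover came off, the side picture showed both blades lying across the box, which is the loosened position. I judged their angle from the pictures, not from a joint reading.
- **Cover before lowering:** hanging over the board, its near corners matched the prediction for a level cover to within 1 px.
- **Cover on the board:** when I let go, the gripper was within about 1 mm of the measured board centre and about 0.5° off its long side. In the last picture one near corner was within about 1 px of its predicted spot. The arm hid part of the cover, and the other near corner, partly hidden, could not be matched (seen near (275,193), predicted (286,198)).
- **Touchdown:** contact was gentle, about 9 N of force change, and the arm was clear of everything afterwards.

**Disagreement:** when first locating the cover, its outer corners were up to about 3 px off the fit, while the slot corners fitted within about 1 px. I relied on the slots, and both screw grips and the handle grip held at those positions.

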